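# Open the parts cleaner and load the rocker cover

## Task

First swing the cleaner's lid up and over until it leans back and stays open on its own, without flinging it. Then draw the rocker cover completely out from under the wooden step shelf, let it stand on the open bench, take it again by the round neck on its top and lower it, without dropping it, into the cleaner's well so that it rests flat on the floor of the well. Leave the lid open and the other things on the bench where they are.

Things in the scene. Friction and masses are not known exactly. Their poses are not given: they have to be found in the camera images.
- cleaner: Fixed bench-top parts cleaner, blue and steel box 270 (x) x 170 (y) x 105 mm high; origin at the centre of its underside, on the bench. In the middle of its top an open well 200 (x) x 84 (y) mm, 50 mm deep, floor 55 mm above the bench. The lid is hinged along the top of its -y side (hinge along x) and leans out beyond that side when open.
- well_floor (a point): Centre of the floor of the well; axes as the cleaner's (z up), rim 50 mm above it.
- lid (a joint): Lid angle: 0 = shut flat, grows as the bar edge rises, to a stop at 1.95 rad, leaning back past upright. Let go below about 1.4 rad it falls shut; past about 1.55 rad it falls back to the stop by itself and stays. Damped hinge; the lid weighs 0.35 to 0.65 kg.
- lid_hinge (a point): Middle of the lid's hinge line, 105 mm above the bench; the hinge line runs along the cleaner's x axis. The lid panel reaches 170 mm from it and is 8 mm thick.
- lid_bar (a point): Middle of the lid's red round grip bar, 14 mm thick, 120 mm long, parallel to the hinge; it turns between fingers that pinch it. In the lid's frame it is 210 mm in y from the hinge and 40 mm above it (40 mm beyond the free edge, 32 mm above the lid's top), on two stays at its ends, open below. Axes: x along the bar, y from hinge to free edge, z out of the lid's top.
- shelf: Fixed wooden step shelf: roof 200 (x) x 160 (y) mm, underside 100 mm and top 115 mm above the bench; 12 mm side walls at its +-x ends, open to -y and +y. Goods stand on the rear (+y) half of the roof, up to 190 mm above the bench. Origin on the bench under the middle of the roof. Its -y side faces the cleaner; the roof's edge there is at y = -80 mm.
- cover_center (a point): Centre of the block of the loose aluminium rocker cover: 62 (x) x 180 (y) x 45 mm high, point 22.5 mm above its underside. A dark round neck, 34 mm thick, 40 mm tall, stands on the middle of its top (22.5 to 62.5 mm above the point). 0.35 to 0.65 kg, centred. At the start about 72 mm of its -y end sticks out of the shelf's -y side, the neck under the roof.
There are look-alikes about, which are no part of the job. What is shaped like the part that bears cover_center but yellow is not meant.

How it is judged (in metres and radians):
On the way, in this order (a step that is already met when the one before it is completed fails the run):
1. the lid rests open past its balance point, untouched by the robot (value of joint lid above 1.8 rad and contact force between each of the arm, the fingers and lid below 0.3 N), for 0.2 s.
2. the cover stands on the open bench, clear of the shelf, let go (y of cover_center in the frame of shelf below -0.162 m and height (world z) of cover_center below 0.028 m and angle between cover_center's own z axis and vertical below 0.1 rad and contact force between the fingers and cover below 0.3 N), for 0.2 s.
3. the cover is lowered into the well while held, to within 15 mm of the well's floor (z of cover_center in the frame of well_floor below 0.0375 m and x of cover_center in the frame of well_floor between -0.02 and 0.02 m and y of cover_center in the frame of well_floor between -0.02 and 0.02 m and contact force between the fingers and cover above 0.5 N), for 0.05 s.
At the end, for the whole second after the job is handed in: The lid stays open by itself (over 1.8 rad) and the rocker cover rests still, upright (within 0.08 rad) and flat on the floor of the well (within 5 mm of height), lengthwise in it, either way round (value of joint lid above 1.8 rad and z of cover_center in the frame of well_floor between 0.018 and 0.028 m and horizontal distance between cover_center and well_floor below 0.025 m and angle between cover_center's own z axis and vertical below 0.08 rad and angle between the y axis of cover_center and the x axis of well_floor, either way round below 0.2 rad and linear speed of cover below 0.02 m/s); the robot touches nothing.
It fails at once if the lid is flung open (faster than 4 rad/s) (velocity of joint lid above 4 rad/s).
It fails at once if a bystander (piston, connecting rod, wrench, spray can, tube tray) is pushed more than 30 mm (distance of any of piston_a, piston_b, conrod, wrench, spray, tube_tray from where it was at the start of the episode above 0.03 m).
It also fails if it takes over 72 s, if anything falls off the work surface, if the arm or the gripper's body presses on something with over 40 N, if the wrist force passes 120 N, or if a joint passes its speed limit or range.

## Robot

A 7-joint arm with a two-finger parallel gripper is mounted at the origin on the work surface. World frame = base frame: x ahead of the robot, y to its left, z up, the work surface at z = 0. Lengths are in mm, angles in rad, forces in N, time in s.
With the tool pointing down it reaches from about 400 to 900 mm from the base axis. Payload 5.5 kg.
Tool frame: the origin (TCP) lies midway between the tips of the shut fingers; the grasp point (between the pads) lies 19 mm behind it; z points along the fingers, y is the line along which they close (so a half turn about z gives the same grasp; the last joint's range is limited). The gripper opens to 92 mm and grips with 3 to 60 N. Pads are 19 mm wide; open, the fingers measure 130 mm over their backs; the gripper's body (75 mm by 190 mm) begins 47 mm behind the grasp point.
Start: joints at [-0.873, 0.501, -0.427, 1.55, 0.221, 1.138, -0.21], TCP at [273.763, 589.537, 226.729] pointing down, gripper open.
Joint ranges: [-2.88, 2.88], [-0.31, 2.03], [-1.54, 1.56], [0.2, 2.42], [-1.41, 4.55], [0.19, 2.02], [-2.57, 2.57]. Speed limits (rad/s): [2.57, 2.57, 3.14, 3.14, 3.14, 3.14, 3.14].

## Interface

Orientations are given as a unit quaternion [w, x, y, z].
In Python, from rig import env gives the robot as it stands.
- The arm moves only by the tool play_rows, never from a script. Its argument "plan" is a list that holds one entry, the list of rows, each a list of 7 numbers: the shift along the tool's x, y, z in units of 200 mm (1.0 is 200 mm), then the turn, a rotation vector about the tool's x, y, z in units of 360 degrees (1.0 is 360 degrees), then the closure in counts, from 0 (fully open) to 255 (shut). In form: [[[x, y, z, wx, wy, wz, hand], ...]]. A call has 1 to 5 rows; each row is the pose to reach, as a shift and turn from the pose commanded when the call began, along the tool's axes at that moment, turning the shorter way round; what a row does not reach only later rows make up. A row lasts 1/10 s, in which the tool goes at most 50 mm and 8.59 degrees, less where a joint would pass 70% of its speed; a pose out of reach is approached as far as the arm can. A call with a number of a shift or a turn outside -1 to 1 is refused whole. A call with a gripper value outside its range is refused whole. The fingers move at their own pace and stop on an object; the grip force is fixed at half the most. Time passes only in rows, so rows that repeat a pose let the fingers close. It gives the time, the measured TCP pose, the force, the opening and the grip force at its end, in the units of the state.
- env.read_state(): the state, without advancing time (a new reading comes with each control period).
- env.snapshot(name): name is "scene" or "top" or "wrist"; returns (picture, depth): 480x640x3 uint8, red, green, blue; 480x640 float32, mm along the optical axis (not along the pixel's ray), 0 where there is no reading.
- env.camera_info(name): a dict with "K" (3x3 intrinsics, pixels), "xyz" and "orientation" of the camera in the world; the wrist camera has in their place "hand_eye" (4x4, takes a point from camera to tool coordinates, whose origin is the TCP and whose axes are the flange's). Camera axes: x right, y down, z forward; pixel columns grow to the right and rows downward; lengths in mm; the calibration is good to about 2 mm. A picture is of the moment at which its call begins: read the wrist's pose just before it. camera_info takes no time and is no camera call.
- env.finish_job(): hands the job in; it is judged then, once.
Trained networks look in the newest picture that a camera, given by its name, has taken for a name from the list of things; names that differ only in an ending like _2 or _b are one class to them, and where a whole thing is asked for, a point or a joint stands for the part that bears it (a point fixed in the world has none). Each returns a list of dicts, best first, with "score" (0 to 1); they miss things now and then, are a little off and sometimes report something else, mostly with a low value. They report only what shows in the picture. A call takes as long as a camera call. They do not tell look-alikes from the thing itself.
- env.trace(query, camera): "mask" (480x640 bool, what is visible of it) and "rect" ([centre column, centre row, width, height] in pixels, round what is visible of it).
The state is a dict: "clock": time; "joints": joint angles; "joint_vel": joint speeds; "effort": joint torques, N m; "eef_pos": TCP position; "eef_rot": TCP orientation; "wrist_force": force on the tool from outside, world axes, zero at the start; "wrist_torque": the same for the moment, N m; "width": opening from 0.0 (shut) to 1.0 (fully open); "grip_force": force on a finger pad.
Only numpy, scipy, OpenCV 4.12 (cv2) and the standard library are available. Lean on these libraries where they do the work, as an engineer would, in place of code of your own. Each camera call takes 0.05 s, during which the arm holds its last target. There are 200 camera calls.

## Working session

There is one attempt and no reset: what is moved stays moved. The work goes in short steps, Python scripts to look and compute and a tool call to move; the robot and the scene stay as the last step left them, time stands still between calls to the robot, and variables do not carry over. Pictures are saved under pics/ and viewed, at most 10 in all, crops included, and the job is handed in when it is done.

Besides the shell and the picture viewer there is one more tool, called after "Emit:" by a JSON object that holds its "op" and its "data". play_rows: Moves the arm, as the interface text tells. Its arguments: {"type":"object","properties":{"plan":{"type":"array"}},"required":["plan"]}

```bash
ls; mkdir -p pics
cat > h.py <<'E'
import numpy as np,cv2
from scipy.spatial.transform import Rotation as R
from rig import env
def Rq(q): return R.from_quat([q[1],q[2],q[3],q[0]])
def campose(n,st=None):
    i=env.camera_info(n);K=np.array(i["K"])
    if n=="wrist":
        st=st or env.read_state();H=np.array(i["hand_eye"])
        T=np.eye(4);T[:3,:3]=Rq(st["eef_rot"]).as_matrix();T[:3,3]=st["eef_pos"];T=T@H
        return K,T[:3,:3],T[:3,3]
    return K,Rq(i["orientation"]).as_matrix(),np.array(i["xyz"])
def cloud(n,d,st=None):
    K,Rm,t=campose(n,st);v,u=np.mgrid[:480,:640]
    P=np.stack([(u-K[0,2])/K[0,0]*d,(v-K[1,2])/K[1,1]*d,d],-1)
    return P@Rm.T+t
def snap(n,f=None):
    st=env.read_state();im,d=env.snapshot(n)
    if f: cv2.imwrite("pics/"+f,im[:,:,::-1])
    return im,d,cloud(n,d,st)
E
python3 - <<'E'
from h import *
np.set_printoptions(precision=3,suppress=True)
s=env.read_state();print(s)
for n in("scene","top"):
    im,d,P=snap(n,n+"0.png");np.savez("%s0.npz"%n,im=im,P=P)
    print(n,campose(n)[2])
    for q in("cleaner","lid","lid_bar","shelf","cover_center","piston_a","conrod","wrench","spray","tube_tray"):
        for r in env.trace(q,n)[:3]:
            m=r["mask"]&(d>0);p=P[m]
            print(q,round(r["score"],2),np.round(r["rect"]),m.sum(),np.median(p,0).round() if m.any() else'',np.percentile(p,[2,98],axis=0).round().tolist() if m.any() else'')
E
```

```text
pics
{'clock': 0.0, 'joints': array([-0.873,  0.502, -0.427,  1.551,  0.221,  1.138, -0.21 ]), 'joint_vel': array([ 0.002,  0.001,  0.001, -0.001, -0.001,  0.001,  0.   ]), 'effort': array([ -0.001, -56.659,  -5.817, -27.912,  -0.069,   0.03 ,   0.   ]), 'eef_pos': array([273.533, 588.838, 225.658]), 'eef_rot': array([-0.   ,  0.216,  0.976, -0.001]), 'wrist_force': array([ 0.387, -0.38 , -0.385]), 'wrist_torque': array([-0.011,  0.01 ,  0.054]), 'grip_force': 0.0, 'width': 0.9972668498520602}
scene [1138.361   82.604  914.318]
cleaner 0.85 [183. 244. 120. 133.] 12100 [ 524. -161.  113.] [[350.0, -254.0, 24.0], [617.0, -49.0, 149.0]]
lid 0.97 [185. 231. 120. 105.] 8964 [ 493. -165.  114.] [[349.0, -252.0, 110.0], [607.0, -46.0, 150.0]]
lid_bar 0.85 [184. 232. 116. 107.] 8915 [ 493. -166.  114.] [[349.0, -252.0, 110.0], [607.0, -47.0, 150.0]]
shelf 0.62 [414. 269. 102. 120.] 9328 [602. 304. 115.] [[462.0, 226.0, 12.0], [654.0, 378.0, 174.0]]
cover_center 0.7 [479. 222.  63.  69.] 2105 [402. 486.  45.] [[315.0, 424.0, 2.0], [466.0, 571.0, 86.0]]
cover_center 0.59 [354. 274.  44.  36.] 1470 [552. 194.  44.] [[505.0, 150.0, 3.0], [569.0, 234.0, 73.0]]Traceback (most recent call last):
  File "<stdin>", line 8, in <module>
ValueError: it knows: cleaner, cover_center, lid, lid_bar, lid_hinge, shelf, well_floor
```

Run:
```python
from h import *
np.set_printoptions(precision=3,suppress=True)
for n in("top",):
    im,d,P=snap(n,n+"0.png");np.savez("%s0.npz"%n,im=im,P=P)
    print(n,campose(n)[2])
    for q in("cleaner","lid","lid_bar","shelf","cover_center"):
        for r in env.trace(q,n)[:3]:
            m=r["mask"]&(d>0);p=P[m]
            print(q,round(r["score"],2),np.round(r["rect"]),m.sum(),np.median(p,0).round() if m.any() else'',np.percentile(p,[2,98],axis=0).round().tolist() if m.any() else'')
```

```text
top [ 324.243   99.564 1061.859]
cleaner 0.78 [472. 257. 120. 146.] 14839 [ 467. -161.  114.] [[340.0, -256.0, 31.0], [603.0, -46.0, 150.0]]
lid 0.84 [468. 254. 122. 144.] 13146 [ 469. -165.  114.] [[345.0, -253.0, 109.0], [603.0, -46.0, 150.0]]
lid_bar 0.97 [469. 253. 119. 142.] 13078 [ 469. -166.  114.] [[345.0, -253.0, 109.0], [603.0, -46.0, 150.0]]
shelf 0.7 [233. 212.  92. 105.] 8898 [545. 304. 115.] [[452.0, 226.0, 38.0], [645.0, 377.0, 174.0]]
cover_center 0.68 [144. 297.  90.  87.] 3368 [378. 491.  44.] [[305.0, 425.0, -1.0], [458.0, 568.0, 85.0]]
cover_center 0.58 [294. 228.  47.  36.] 1377 [530. 189.  44.] [[501.0, 150.0, 1.0], [567.0, 229.0, 58.0]]
```

View pics/scene0.png

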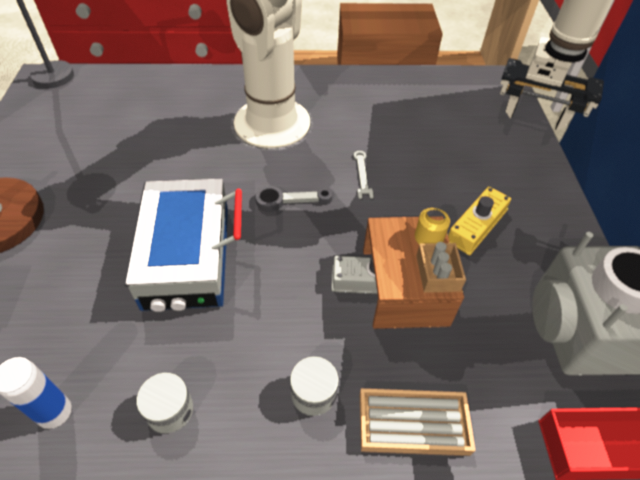

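View pics/top0.png

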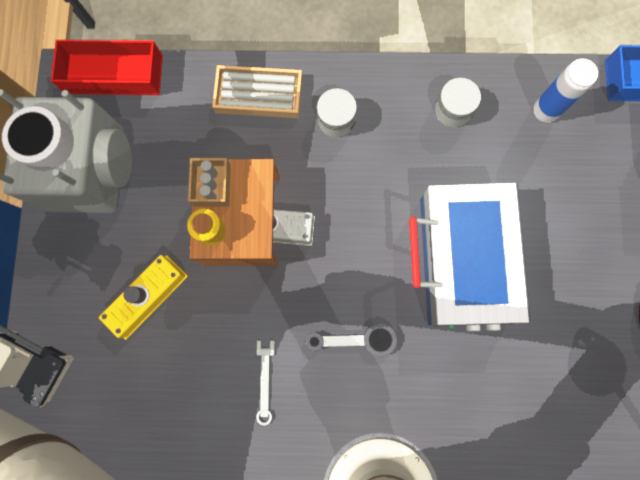

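Scene: the grey cover end shows at (355,274) under the shelf, and the yellow look-alike is at (480,222). The red lid bar is at (238,215). Top: grey cover at (294,228), yellow at (143,297), bar at (416,252). I choose the grey one under the shelf, and will check it in a crop along with the fits.

Run:
```python
from h import *
np.set_printoptions(precision=1,suppress=True)
for n in("scene","top"):
    z=np.load(n+"0.npz");im=z["im"].astype(int);P=z["P"];r,g,b=im[...,0],im[...,1],im[...,2]
    X,Y,Z=P[...,0],P[...,1],P[...,2]
    def rect(m,name):
        p=P[m]; lo=p.mean(0)
        c,s,a=cv2.minAreaRect(p[:,:2].astype(np.float32)); print(n,name,m.sum(),"ctr",np.array(c),"size",np.array(s),"ang",round(a,1),"z",np.median(p[:,2]).round(1))
    box=lambda x0,x1,y0,y1,z0,z1:(X>x0)&(X<x1)&(Y>y0)&(Y<y1)&(Z>z0)&(Z<z1)
    er=lambda m:cv2.morphologyEx(m.astype(np.uint8),cv2.MORPH_OPEN,np.ones((3,3)))>0
    rect(box(300,680,-280,-20,130,170)&(r>1.8*g)&(r>90),"bar")
    rect(er(box(300,680,-280,-20,106,122)&~((r>1.8*g))),"lid")
    rect(er(box(400,700,200,400,108,120)),"roof")
    rect(er(box(450,650,130,228,38,52)),"cover")
    if n=="top": cv2.imwrite("pics/crop.png",cv2.resize(z["im"][180:280,180:340,::-1],None,fx=4,fy=4))
```

```text
scene bar 344 ctr [470.2 -46.8] size [130.7  13.7] ang 2.8 z 150.2
scene lid 8658 ctr [ 474.8 -173.7] size [274.7 176.3] ang 2.7 z 113.8
scene roof 4281 ctr [552.9 303.8] size [202.8 160.4] ang 1.4 z 114.7
scene cover 910 ctr [515.3 190.2] size [ 77.6 104. ] ang 88.2 z 44.9
top bar 503 ctr [467.4 -46. ] size [132.2  13.5] ang 3.0 z 150.2
top lid 12644 ctr [ 475.1 -173.4] size [270.2 175.4] ang 3.0 z 113.8
top roof 5902 ctr [552.4 304.3] size [198.6 160.8] ang 0.9 z 114.5
top cover 1057 ctr [534.3 189.9] size [78.1 62.3] ang 87.2 z 44.7
```

View pics/crop.png

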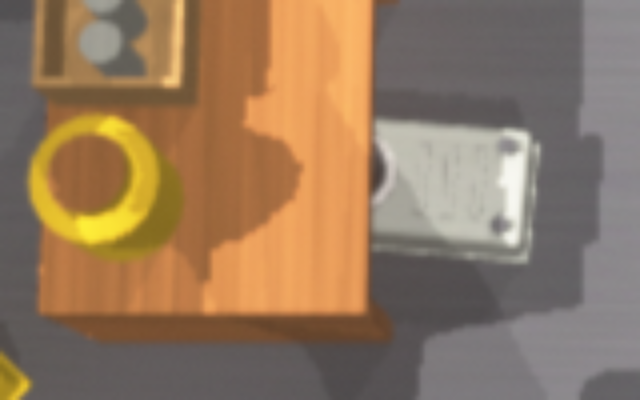

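Crop: the grey cover's end and the front of its dark neck (380,175) show at the roof edge, so this is the real cover. Next, a helper for the row numbers.

```bash
cat >> h.py <<'E'
def yawR(a):
    a=np.radians(a);y=np.array([np.cos(a),np.sin(a),0]);z=np.array([0,0,-1.]);return R.from_matrix(np.stack([np.cross(y,z),y,z],1))
def rows(wps,hand):
    """wps: list of (x,y,z[,yaw]) TCP poses; prints rows relative to now"""
    s=env.read_state();R0=Rq(s["eef_rot"]);p0=np.array(s["eef_pos"]);out=[]
    for w in wps:
        d=R0.inv().apply(np.array(w[:3])-p0)/200;t=(R0.inv()*yawR(w[3])).as_rotvec()/(2*np.pi)
        out.append([round(float(v),3) for v in [*d,*t]]+[hand])
    for r in out:print(r)
def line(tgt,hand,n=5,step=48,turn=8.5,start=None):
    s=env.read_state();p0=np.array(s["eef_pos"]);y=Rq(s["eef_rot"]).as_matrix()[:,1];a0=np.degrees(np.arctan2(y[1],y[0]))
    d=np.array(tgt[:3])-p0;da=(tgt[3]-a0+180)%360-180
    if tgt[3]-a0<-180 or tgt[3]-a0>180: pass
    D=np.linalg.norm(d);w=[]
    for i in range(1,n+1):
        f=min(1,i*step/max(D,1e-6));g=min(1,i*turn/max(abs(da),1e-6))
        w.append((*(p0+d*f),a0+da*g))
    print("dist",D.round(1),"turn",round(da,1));rows(w,hand)
E
python3 -c "
from h import *
line((469,-46.5,240,-87),0,step=44)"
```

```text
dist 665.5 turn -152.1
[-0.147, -0.164, -0.004, 0.0, -0.0, 0.024, 0]
[-0.294, -0.327, -0.009, 0.0, -0.0, 0.047, 0]
[-0.441, -0.491, -0.013, 0.0, -0.0, 0.071, 0]
[-0.588, -0.654, -0.018, 0.0, -0.0, 0.094, 0]
[-0.736, -0.818, -0.022, 0.0, -0.0, 0.118, 0]
```

Emit:
{"op": "play_rows", "data": {"plan": [[[-0.147, -0.164, -0.05, 0, 0, 0.024, 0], [-0.294, -0.327, -0.1, 0, 0, 0.047, 0], [-0.441, -0.491, -0.1, 0, 0, 0.071, 0], [-0.588, -0.654, -0.1, 0, 0, 0.094, 0], [-0.736, -0.818, -0.1, 0, 0, 0.118, 0]]]}}

```text
clock: 1.1
eef_pos: [338.7, 377.6, 247.1]
eef_rot: [0.0, 0.557, 0.831, 0.0]
wrist_force: [-0.6, 0.7, 0.1]
width: 1.001
grip_force: 0.0
```

```bash
python3 -c "
from h import *
print(env.read_state()['joints'].round(2))
line((469,-46.5,240,-87),0,step=42)"
```

```text
[-0.66  0.2  -0.26  1.89  0.06  1.06 -0.56]
dist 443.7 turn -109.3
[-0.209, -0.019, 0.003, 0.0, -0.0, 0.024, 0]
[-0.418, -0.038, 0.006, 0.0, -0.0, 0.047, 0]
[-0.627, -0.058, 0.01, 0.0, -0.0, 0.071, 0]
[-0.836, -0.077, 0.013, 0.0, -0.0, 0.094, 0]
[-1.045, -0.096, 0.016, 0.0, -0.0, 0.118, 0]
```

Emit:
{"op": "play_rows", "data": {"plan": [[[-0.2, -0.019, 0, 0, 0, 0.024, 0], [-0.4, -0.038, 0, 0, 0, 0.047, 0], [-0.6, -0.058, 0, 0, 0, 0.071, 0], [-0.8, -0.077, 0, 0, 0, 0.094, 0], [-1.0, -0.096, 0, 0, 0, 0.118, 0]]]}}

```text
clock: 1.6
eef_pos: [398.0, 185.7, 247.1]
eef_rot: [0.0, 0.82, 0.573, 0.001]
wrist_force: [0.0, -0.5, -0.5]
width: 0.998
grip_force: 0.0
```

```bash
python3 -c "
from h import *
print(env.read_state()['joints'].round(2))
line((469,-46.5,240,-87),0,step=45)"
```

```text
[-0.45  0.07 -0.05  2.04  0.    1.03 -0.85]
dist 243.0 turn -66.9
[-0.179, 0.136, 0.007, 0.0, -0.0, 0.024, 0]
[-0.359, 0.271, 0.013, 0.0, -0.0, 0.047, 0]
[-0.538, 0.407, 0.02, 0.0, -0.0, 0.071, 0]
[-0.717, 0.543, 0.026, 0.0, -0.0, 0.094, 0]
[-0.897, 0.678, 0.033, 0.0, -0.0, 0.118, 0]
```

Emit:
{"op": "play_rows", "data": {"plan": [[[-0.179, 0.136, 0, 0, 0, 0.024, 0], [-0.359, 0.271, 0, 0, 0, 0.047, 0], [-0.538, 0.407, 0, 0, 0, 0.071, 0], [-0.717, 0.543, 0, 0, 0, 0.094, 0], [-0.897, 0.678, 0, 0, 0, 0.118, 0]]]}}

```text
clock: 2.1
eef_pos: [465.0, -29.2, 247.2]
eef_rot: [0.0, 0.971, 0.237, 0.001]
wrist_force: [0.1, 0.8, -0.4]
width: 1.001
grip_force: 0.0
```

```bash
python3 -c "
from h import *
print(env.read_state()['joints'].round(2))
line((469,-46.5,200,-87),0,step=45)"
```

```text
[-0.19  0.11  0.21  1.99 -0.03  1.04 -1.06]
dist 50.4 turn -24.5
[-0.02, 0.077, 0.211, 0.0, -0.0, 0.024, 0]
[-0.022, 0.086, 0.236, 0.0, -0.0, 0.047, 0]
[-0.022, 0.086, 0.236, 0.0, -0.0, 0.068, 0]
[-0.022, 0.086, 0.236, 0.0, -0.0, 0.068, 0]
[-0.022, 0.086, 0.236, 0.0, -0.0, 0.068, 0]
```

Emit:
{"op": "play_rows", "data": {"plan": [[[-0.02, 0.077, 0.15, 0, 0, 0.024, 0], [-0.022, 0.086, 0.236, 0, 0, 0.047, 0], [-0.022, 0.086, 0.236, 0, 0, 0.068, 0], [-0.022, 0.086, 0.236, 0, 0, 0.068, 0], [-0.022, 0.086, 0.236, 0, 0, 0.068, 0]]]}}

```text
clock: 2.6
eef_pos: [469.1, -44.5, 199.9]
eef_rot: [-0.0, 1.0, 0.031, 0.0]
wrist_force: [-0.1, 0.5, 0.6]
width: 0.997
grip_force: 0.0
```

```bash
python3 -c "
from h import *
im,d,P=snap('wrist','w1.png');i=im.astype(int)
m=(i[...,0]>1.8*i[...,1])&(i[...,0]>90)&(P[...,2]>130)&(P[...,2]<170)&(d>0)
p=P[m];print(m.sum(),p.mean(0),p[:,2].max());print(cv2.minAreaRect(p[:,:2].astype(np.float32)))
line((469,-46.5,126,-87),0,step=30)"
```

```text
4718 [482.56682876 -45.75821287 151.23997653] 154.74503979441272
((478.3899230957031, -46.26084899902344), (109.21906280517578, 13.389695167541504), 3.2821133136749268)
dist 74.1 turn -0.5
[-0.001, 0.004, 0.15, -0.0, -0.0, 0.001, 0]
[-0.002, 0.008, 0.3, -0.0, -0.0, 0.001, 0]
[-0.002, 0.01, 0.37, -0.0, -0.0, 0.001, 0]
[-0.002, 0.01, 0.37, -0.0, -0.0, 0.001, 0]
[-0.002, 0.01, 0.37, -0.0, -0.0, 0.001, 0]
```

Emit:
{"op": "play_rows", "data": {"plan": [[[0, 0.004, 0.15, 0, 0, 0, 60], [0, 0.01, 0.3, 0, 0, 0, 100], [0, 0.01, 0.37, 0, 0, 0, 100], [0, 0.01, 0.37, 0, 0, 0, 255], [0, 0.01, 0.37, 0, 0, 0, 255]]]}}

```text
clock: 3.15
eef_pos: [469.4, -46.6, 126.1]
eef_rot: [-0.0, 1.0, 0.03, 0.0]
wrist_force: [0.8, 0.1, 0.8]
width: 0.611
grip_force: 0.0
```

Emit:
{"op": "play_rows", "data": {"plan": [[[0, 0, 0, 0, 0, 0, 255], [0, 0, 0, 0, 0, 0, 255], [0, 0, 0, 0, 0, 0, 255]]]}}

```text
clock: 3.45
eef_pos: [469.5, -46.7, 126.3]
eef_rot: [-0.0, 1.0, 0.029, 0.001]
wrist_force: [-0.6, 0.7, -0.9]
width: 0.356
grip_force: 0.0
```

```bash
cat >> h.py <<'E'
HN=np.array([480,-257,105.]);CY=93.
def arc(angs,hand=255,off=None):
    c=np.radians(CY);y=np.array([np.cos(c),np.sin(c),0]);z=np.array([0,0,1.])
    B=lambda a:y*(210*np.cos(a)-40*np.sin(a))+z*(210*np.sin(a)+40*np.cos(a))
    return B
def arcrows(a0,angs):
    s=env.read_state();p=np.array(s["eef_pos"]);B=arc(0)
    w=[(*(p+B(a)-B(a0)),CY-180) for a in angs];rows(w,255);print(w[-1])
E
python3 -c "
from h import *
print({k:env.read_state()[k] for k in('eef_pos','width','grip_force','wrist_force','joints')})
arcrows(0,[.06,.16,.28,.40,.52])"
```

```text
{'eef_pos': array([469.48644998, -46.69391929, 126.34547809]), 'width': 0.3562779357525137, 'grip_force': 0.0, 'wrist_force': array([-0.64686104,  0.65314051, -0.85724282]), 'joints': array([-0.17897999,  0.2972179 ,  0.2556664 ,  2.09526103, -0.10822077,
        0.7594623 , -1.36829175])}
[0.0, 0.014, -0.063, -0.0, -0.0, 0.001, 255]
[0.0, 0.045, -0.165, -0.0, -0.0, 0.001, 255]
[-0.0, 0.096, -0.282, -0.0, -0.0, 0.001, 255]
[-0.0, 0.161, -0.393, -0.0, -0.0, 0.001, 255]
[-0.001, 0.238, -0.495, -0.0, -0.0, 0.001, 255]
(np.float64(471.9793778909462), np.float64(-94.26181745228382), np.float64(225.40307422021868), -87.0)
```

Fingers are slow; let them close.

Emit:
{"op": "play_rows", "data": {"plan": [[[0, 0, 0, 0, 0, 0, 255], [0, 0, 0, 0, 0, 0, 255], [0, 0, 0, 0, 0, 0, 255], [0, 0, 0, 0, 0, 0, 255]]]}}

```text
clock: 3.85
eef_pos: [468.9, -46.5, 125.7]
eef_rot: [-0.0, 1.0, 0.029, 0.0]
wrist_force: [-0.0, 2.2, 2.6]
width: 0.137
grip_force: 30.0
```

Emit:
{"op": "play_rows", "data": {"plan": [[[0, 0.014, -0.063, 0, 0, 0, 255], [0, 0.045, -0.165, 0, 0, 0, 255], [0, 0.096, -0.282, 0, 0, 0, 255], [0, 0.161, -0.393, 0, 0, 0, 255], [0, 0.238, -0.495, 0, 0, 0, 255]]]}}

```text
clock: 4.35
eef_pos: [471.2, -92.4, 226.0]
eef_rot: [-0.002, 1.0, 0.03, -0.0]
wrist_force: [1.7, 4.4, -2.0]
width: 0.143
grip_force: 30.0
```

```bash
cat >> h.py <<'E'
def ang():
    "lid angle from TCP"
    s=env.read_state();g=np.array(s["eef_pos"])-19*Rq(s["eef_rot"]).as_matrix()[:,2]-HN
    c=np.radians(CY);v=g@np.array([np.cos(c),np.sin(c),0]);return np.arctan2(g[2],v)-np.arctan2(40,210),np.hypot(v,g[2])
E
python3 -c "
from h import *
a,r=ang();print(a,r)
arcrows(.52,[.65,.78,.91,1.04,1.17])"
```

```text
0.5161546903535293 216.1835556671516
[-0.001, 0.097, -0.1, -0.0, 0.0, 0.001, 255]
[-0.002, 0.205, -0.186, -0.0, 0.0, 0.001, 255]
[-0.002, 0.325, -0.257, -0.0, 0.0, 0.001, 255]
[-0.003, 0.452, -0.313, -0.0, 0.0, 0.001, 255]
[-0.004, 0.585, -0.351, -0.0, 0.0, 0.001, 255]
(np.float64(477.3582670086174), np.float64(-209.54446366525664), np.float64(295.89771084791096), -87.0)
```

Emit:
{"op": "play_rows", "data": {"plan": [[[0, 0.097, -0.1, 0, 0, 0, 255], [0, 0.205, -0.186, 0, 0, 0, 255], [0, 0.325, -0.257, 0, 0, 0, 255], [0, 0.452, -0.313, 0, 0, 0, 255], [0, 0.585, -0.351, 0, 0, 0, 255]]]}}

```text
clock: 4.85
eef_pos: [477.5, -210.0, 297.4]
eef_rot: [-0.002, 1.0, 0.03, -0.0]
wrist_force: [-1.7, 5.4, 5.0]
width: 0.142
grip_force: 30.0
```

```bash
python3 -c "
from h import *
a,r=ang();print(a,r,env.read_state()['joints'])
arcrows(1.17,[1.3,1.43,1.55,1.67,1.78])"
```

```text
1.1636124711003977 216.5203548302939 [ 0.01883144  0.17941821  0.39551107  1.80712763 -0.07804162  1.17152721
 -1.07240236]
[-0.001, 0.137, -0.021, -0.001, 0.0, 0.001, 255]
[-0.002, 0.276, -0.024, -0.001, 0.0, 0.001, 255]
[-0.003, 0.404, -0.011, -0.001, 0.0, 0.001, 255]
[-0.004, 0.529, 0.018, -0.001, 0.0, 0.001, 255]
[-0.004, 0.639, 0.057, -0.001, 0.0, 0.001, 255]
(np.float64(484.15640116702014), np.float64(-337.63619822834147), np.float64(285.5010536871031), -87.0)
```

Emit:
{"op": "play_rows", "data": {"plan": [[[0, 0.137, -0.021, 0, 0, 0, 255], [0, 0.276, -0.024, 0, 0, 0, 255], [0, 0.404, -0.011, 0, 0, 0, 255], [0, 0.529, 0.018, 0, 0, 0, 255], [0, 0.639, 0.057, 0, 0, 0, 255]]]}}

```text
clock: 5.35
eef_pos: [484.1, -339.9, 283.9]
eef_rot: [-0.001, 1.0, 0.028, -0.001]
wrist_force: [-1.6, 1.9, 2.0]
width: 0.141
grip_force: 30.0
```

```bash
python3 -c "
from h import *
a,r=ang();print(a,r)
arcrows(1.78,[1.83,1.87])"
```

```text
1.7797098421998543 214.60287806450444
[-0.0, 0.049, 0.022, -0.0, 0.0, 0.001, 255]
[-0.0, 0.087, 0.041, -0.0, 0.0, 0.001, 255]
(np.float64(484.9853283961325), np.float64(-357.23958567960176), np.float64(275.6665915387525), -87.0)
```

Emit:
{"op": "play_rows", "data": {"plan": [[[0, 0.049, 0.022, 0, 0, 0, 255], [0, 0.087, 0.041, 0, 0, 0, 255], [0, 0.087, 0.041, 0, 0, 0, 130], [0, 0.087, 0.041, 0, 0, 0, 130], [0, 0.087, 0.041, 0, 0, 0, 130]]]}}

```text
clock: 5.85
eef_pos: [487.6, -354.9, 275.4]
eef_rot: [-0.0, 1.0, 0.03, 0.001]
wrist_force: [-0.8, -1.1, -0.2]
width: 0.354
grip_force: 0.4
```

Emit:
{"op": "play_rows", "data": {"plan": [[[0, 0, 0, 0, 0, 0, 130], [0, 0, 0, 0, 0, 0, 130], [0, 0.03, -0.05, 0, 0, 0, 130], [0, 0.03, -0.2, 0, 0, 0, 130], [0, 0.03, -0.4, 0, 0, 0, 130]]]}}

```text
clock: 6.35
eef_pos: [486.2, -361.6, 354.9]
eef_rot: [-0.001, 1.0, 0.029, -0.002]
wrist_force: [1.4, -0.1, 0.7]
width: 0.492
grip_force: 0.0
```

Run:
```python
from h import *
im,d,P=snap("top","top1.png")
i=im.astype(int)
m=(i[...,0]>1.8*i[...,1])&(i[...,0]>90)&(P[...,1]<-20)&(P[...,0]<700)&(P[...,0]>300)&(P[...,2]>130)
print(m.sum(),np.median(P[m],0) if m.any() else'')
line((534,166,350,-3),0,step=45)
```

```text
134 [ 452.87966848 -366.61937124  287.44096025]
dist 532.1 turn 83.7
[0.032, -0.223, 0.005, 0.001, -0.001, -0.024, 0]
[0.064, -0.445, 0.01, 0.001, -0.001, -0.047, 0]
[0.095, -0.668, 0.015, 0.001, -0.001, -0.071, 0]
[0.127, -0.891, 0.02, 0.001, -0.001, -0.094, 0]
[0.159, -1.113, 0.025, 0.001, -0.001, -0.118, 0]
```

View pics/top1.png

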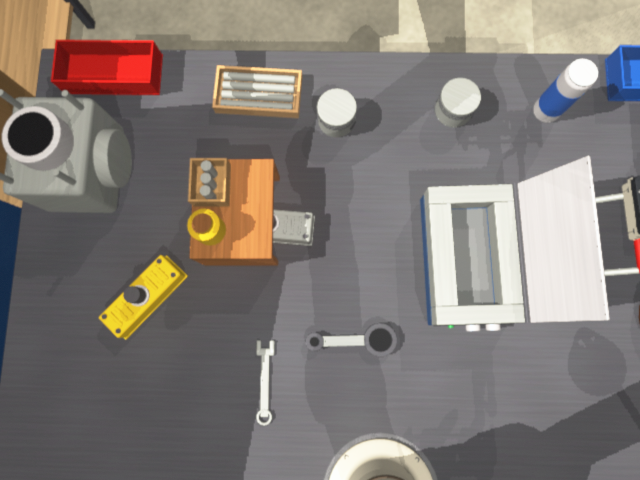

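Lid rests open (bar around (637,252), well open at (475,252)). Now to the cover.

Emit:
{"op": "play_rows", "data": {"plan": [[[0.02, -0.2, 0, 0, 0, -0.024, 0], [0.04, -0.4, 0, 0, 0, -0.047, 0], [0.07, -0.6, 0, 0, 0, -0.071, 0], [0.1, -0.8, 0, 0, 0, -0.094, 0], [0.14, -1.0, 0, 0, 0, -0.118, 0]]]}}

```text
clock: 6.9
eef_pos: [503.6, -159.6, 356.3]
eef_rot: [0.0, 0.92, 0.391, 0.001]
wrist_force: [1.1, -0.1, -0.0]
width: 0.877
grip_force: 0.0
```

Run:
```python
from h import *
line((533,165,240,-2.8),0,step=46)
```

```text
dist 346.1 turn 41.1
[0.169, -0.136, 0.077, 0.0, -0.0, -0.024, 0]
[0.338, -0.271, 0.155, 0.0, -0.0, -0.047, 0]
[0.506, -0.407, 0.232, 0.0, -0.0, -0.071, 0]
[0.675, -0.543, 0.309, 0.0, -0.0, -0.094, 0]
[0.844, -0.679, 0.387, 0.0, -0.0, -0.114, 0]
```

Emit:
{"op": "play_rows", "data": {"plan": [[[0.169, -0.136, 0.077, 0, 0, -0.024, 0], [0.338, -0.271, 0.155, 0, 0, -0.047, 0], [0.506, -0.407, 0.232, 0, 0, -0.071, 0], [0.675, -0.543, 0.309, 0, 0, -0.094, 0], [0.844, -0.679, 0.387, 0, 0, -0.114, 0]]]}}

```text
clock: 7.4
eef_pos: [524.6, 56.5, 278.3]
eef_rot: [0.0, 0.725, 0.689, 0.001]
wrist_force: [0.7, -0.7, 0.2]
width: 1.0
grip_force: 0.0
```

Run:
```python
from h import *
line((533,165,150,-2.8),0,step=46)
```

```text
dist 168.3 turn 0.1
[0.149, 0.004, 0.176, 0.0, -0.0, -0.0, 0]
[0.297, 0.007, 0.351, 0.0, -0.0, -0.0, 0]
[0.446, 0.011, 0.527, 0.0, -0.0, -0.0, 0]
[0.544, 0.013, 0.642, 0.0, -0.0, -0.0, 0]
[0.544, 0.013, 0.642, 0.0, -0.0, -0.0, 0]
```

Emit:
{"op": "play_rows", "data": {"plan": [[[0.149, 0.004, 0.176, 0, 0, 0, 0], [0.297, 0.007, 0.351, 0, 0, 0, 0], [0.446, 0.011, 0.527, 0, 0, 0, 0], [0.544, 0.013, 0.642, 0, 0, 0, 0], [0.544, 0.013, 0.642, 0, 0, 0, 0]]]}}

```text
clock: 7.9
eef_pos: [530.3, 166.6, 146.4]
eef_rot: [-0.002, 0.725, 0.689, -0.002]
wrist_force: [-0.6, -0.2, -0.3]
width: 1.001
grip_force: 0.0
```

Run:
```python
from h import *
im,d,P=snap("wrist","w2.png")
X,Y,Z=P[...,0],P[...,1],P[...,2]
m=(X>450)&(X<650)&(Y>100)&(Y<222)&(Z>40)&(Z<50)&(d>0)
m=cv2.morphologyEx(m.astype(np.uint8),cv2.MORPH_OPEN,np.ones((5,5)))>0
p=P[m];print(m.sum(),p.mean(0),cv2.minAreaRect(p[:,:2].astype(np.float32)))
line((533,165,9,-2.8),0,step=46)
```

```text
9063 [533.0195184  186.14678804  45.92809085] ((532.4671630859375, 185.23773193359375), (68.56731414794922, 62.21161651611328), 86.51473999023438)
dist 139.2 turn 0.3
[0.001, 0.003, 0.23, -0.0, 0.0, -0.001, 0]
[0.002, 0.005, 0.46, -0.0, 0.0, -0.001, 0]
[0.003, 0.008, 0.69, -0.0, 0.0, -0.001, 0]
[0.003, 0.008, 0.696, -0.0, 0.0, -0.001, 0]
[0.003, 0.008, 0.696, -0.0, 0.0, -0.001, 0]
```

Emit:
{"op": "play_rows", "data": {"plan": [[[0, 0.003, 0.22, 0, 0, 0, 0], [0, 0.006, 0.44, 0, 0, 0, 0], [0, 0.006, 0.6, 0, 0, 0, 0], [0, 0.006, 0.68, 0, 0, 0, 0], [0, 0.006, 0.69, 0, 0, 0, 255]]]}}

```text
clock: 8.45
eef_pos: [534.0, 161.1, 10.7]
eef_rot: [0.0, 0.727, 0.686, -0.001]
wrist_force: [0.4, -0.1, -0.0]
width: 0.949
grip_force: 0.0
```

Emit:
{"op": "play_rows", "data": {"plan": [[[0, 0, 0, 0, 0, 0, 255], [0, 0, 0, 0, 0, 0, 255], [0, 0, 0, 0, 0, 0, 255], [0, 0, 0, 0, 0, 0, 255], [0, 0, 0, 0, 0, 0, 255]]]}}

```text
clock: 8.95
eef_pos: [534.1, 163.3, 12.8]
eef_rot: [0.0, 0.727, 0.687, 0.0]
wrist_force: [-3.7, -2.0, 8.1]
width: 0.674
grip_force: 30.0
```

Run:
```python
from h import *
p=env.read_state()["eef_pos"];print(p)
line((p[0],p[1]-135,p[2],-3),255,step=30)
```

```text
[534.05596517 163.26802704  12.7980786 ]
dist 135.0 turn 0.2
[-0.15, 0.008, -0.0, 0.0, -0.0, -0.001, 255]
[-0.3, 0.017, -0.0, 0.0, -0.0, -0.001, 255]
[-0.449, 0.025, -0.0, 0.0, -0.0, -0.001, 255]
[-0.599, 0.033, -0.0, 0.0, -0.0, -0.001, 255]
[-0.674, 0.038, -0.0, 0.0, -0.0, -0.001, 255]
```

Emit:
{"op": "play_rows", "data": {"plan": [[[-0.12, 0.007, -0.005, 0, 0, 0, 255], [-0.27, 0.015, -0.005, 0, 0, 0, 255], [-0.43, 0.024, -0.005, 0, 0, 0, 255], [-0.6, 0.034, -0.005, 0, 0, 0, 255], [-0.75, 0.042, -0.005, 0, 0, 0, 255]]]}}

```text
clock: 9.45
eef_pos: [534.2, 12.0, 12.8]
eef_rot: [0.0, 0.727, 0.687, 0.001]
wrist_force: [0.3, 0.4, -3.1]
width: 0.674
grip_force: 30.0
```

Emit:
{"op": "play_rows", "data": {"plan": [[[0, 0, 0, 0, 0, 0, 255], [0, 0, 0, 0, 0, 0, 0], [0, 0, 0, 0, 0, 0, 0], [0, 0, 0, 0, 0, 0, 0], [0, 0, 0, 0, 0, 0, 0]]]}}

```text
clock: 9.95
eef_pos: [534.1, 14.3, 12.5]
eef_rot: [-0.0, 0.726, 0.688, 0.0]
wrist_force: [-0.5, -0.6, -0.3]
width: 0.965
grip_force: 0.0
```

Emit:
{"op": "play_rows", "data": {"plan": [[[0, 0, 0, 0, 0, 0, 0], [0, 0, -0.2, 0, 0, 0, 0], [0, 0, -0.42, 0, 0, 0, 0], [0, 0, -0.65, 0, 0, 0, 0], [0, 0, -0.9, 0, 0, 0, 0]]]}}

```text
clock: 10.45
eef_pos: [533.0, 13.4, 193.5]
eef_rot: [-0.001, 0.726, 0.687, -0.001]
wrist_force: [1.3, 0.2, 0.8]
width: 0.999
grip_force: 0.0
```

```bash
cat > m.py <<'E'
from h import *
im,d,P=snap("top","top2.png");np.savez("top2.npz",im=im,P=P)
for n in("top","scene"):
    if n=="scene": im,d,P=snap("scene","scene2.png")
    X,Y,Z=P[...,0],P[...,1],P[...,2]
    def rect(m,name):
        m=cv2.morphologyEx(m.astype(np.uint8),cv2.MORPH_OPEN,np.ones((3,3)))>0
        p=P[m];print(n,name,m.sum(),p.mean(0).round(1),cv2.minAreaRect(p[:,:2].astype(np.float32)) if m.any() else'')
    b=lambda x0,x1,y0,y1,z0,z1:(X>x0)&(X<x1)&(Y>y0)&(Y<y1)&(Z>z0)&(Z<z1)
    rect(b(450,650,-40,222,38,52),"cover")
    rect(b(450,650,-40,222,78,92),"neck")
    rect(b(300,680,-300,-60,95,112),"rim")
    rect(b(370,590,-230,-110,48,62),"wellfloor")
E
python3 m.py
```

```text
top cover 1655 [539.  108.6  44.8] ((540.3245849609375, 103.46308135986328), (143.12550354003906, 62.98048782348633), 86.9676284790039)
top neck 213 [538.6  84.9  84. ] ((539.0537719726562, 85.07278442382812), (31.774478912353516, 30.09246253967285), 1.1214103698730469)
top rim 1080 [ 557.5 -238.2  105.7] ((536.0947875976562, -233.78773498535156), (154.77687072753906, 50.71474838256836), 3.9330732822418213)
top wellfloor 0 [nan nan nan] 
scene cover 1895 [544.2  85.1  45. ] ((539.9918212890625, 84.71381378173828), (179.7327423095703, 64.90052032470703), 86.98387908935547)
scene neck 192 [542.   84.8  84.5] ((541.5294189453125, 84.85687255859375), (33.74738311767578, 30.617950439453125), 0.1843194216489792)
scene rim 6018 [ 491.7 -174.7  104.6] ((475.3485107421875, -174.47308349609375), (274.9460144042969, 176.31532287597656), 2.9399516582489014)
scene wellfloor 2140 [ 459.3 -179.    55.3] ((456.20037841796875, -178.63177490234375), (171.89642333984375, 75.29338836669922), 2.8523552417755127)m.py:8: RuntimeWarning: Mean of empty slice.
  p=P[m];print(n,name,m.sum(),p.mean(0).round(1),cv2.minAreaRect(p[:,:2].astype(np.float32)) if m.any() else'')
  ret = um.true_divide(
```

Run:
```python
from h import *
line((540,85,170,87),0,n=11,step=20)
```

```text
dist 77.1 turn 90.2
[0.092, -0.004, 0.039, 0.002, -0.0, -0.024, 0]
[0.184, -0.008, 0.077, 0.002, 0.0, -0.047, 0]
[0.277, -0.013, 0.116, 0.002, 0.0, -0.071, 0]
[0.356, -0.016, 0.149, 0.002, 0.0, -0.094, 0]
[0.356, -0.016, 0.149, 0.002, 0.001, -0.118, 0]
[0.356, -0.016, 0.149, 0.002, 0.001, -0.142, 0]
[0.356, -0.016, 0.149, 0.002, 0.001, -0.165, 0]
[0.356, -0.016, 0.149, 0.002, 0.001, -0.189, 0]
[0.356, -0.016, 0.149, 0.002, 0.001, -0.212, 0]
[0.356, -0.016, 0.149, 0.002, 0.001, -0.236, 0]
[0.356, -0.016, 0.149, 0.002, 0.001, -0.251, 0]
```

Emit:
{"op": "play_rows", "data": {"plan": [[[0.092, -0.004, 0, 0, 0, -0.024, 0], [0.184, -0.008, 0, 0, 0, -0.047, 0], [0.277, -0.013, 0, 0, 0, -0.071, 0], [0.356, -0.016, 0, 0, 0, -0.094, 0], [0.356, -0.016, 0, 0, 0, -0.118, 0]]]}}

```text
clock: 11.05
eef_pos: [534.2, 87.9, 191.9]
eef_rot: [-0.001, 0.424, 0.906, 0.001]
wrist_force: [0.9, 0.5, -0.4]
width: 0.999
grip_force: 0.0
```

Emit:
{"op": "play_rows", "data": {"plan": [[[0, 0, 0, 0, 0, -0.024, 0], [0, 0, 0, 0, 0, -0.048, 0], [0, 0, 0, 0, 0, -0.072, 0], [0, 0, 0, 0, 0, -0.096, 0], [0, 0, 0, 0, 0, -0.12, 0]]]}}

```text
clock: 11.55
eef_pos: [534.3, 84.7, 191.8]
eef_rot: [-0.0, 0.065, 0.998, 0.0]
wrist_force: [0.7, 0.3, 0.9]
width: 0.998
grip_force: 0.0
```

Run:
```python
from h import *
print(env.read_state()["joints"].round(2),env.read_state()["eef_pos"])
im,d,P=snap("wrist","w3.png")
X,Y,Z=P[...,0],P[...,1],P[...,2]
m=(X>480)&(X<600)&(Y>20)&(Y<150)&(Z>80)&(Z<90)&(d>0)
p=P[m];print(m.sum(),cv2.minEnclosingCircle(p[:,:2].astype(np.float32)),np.median(p,0))
m=(X>480)&(X<600)&(Y>-30)&(Y<200)&(Z>40)&(Z<50)&(d>0)
m=cv2.morphologyEx(m.astype(np.uint8),cv2.MORPH_OPEN,np.ones((5,5)))>0
print(cv2.minAreaRect(P[m][:,:2].astype(np.float32)))
line((540,85,53,87),0,n=5,step=45)
```

```text
[ 0.06  0.33 -0.32  1.86  0.12  0.97  1.13] [534.2870384   84.65615409 191.75230663]
1847 ((536.7642822265625, 85.59305572509766), 16.715566635131836) [536.09095171  85.71702285  85.4945988 ]
((537.2164306640625, 85.63417053222656), (180.09188842773438, 62.436805725097656), 86.87028503417969)
dist 138.9 turn 4.0
[-0.009, 0.002, 0.225, -0.0, -0.0, -0.011, 0]
[-0.018, 0.004, 0.45, -0.0, -0.0, -0.011, 0]
[-0.027, 0.006, 0.674, -0.0, -0.0, -0.011, 0]
[-0.028, 0.006, 0.694, -0.0, -0.0, -0.011, 0]
[-0.028, 0.006, 0.694, -0.0, -0.0, -0.011, 0]
```

Emit:
{"op": "play_rows", "data": {"plan": [[[-0.015, 0.002, 0.22, 0, 0, -0.011, 0], [-0.018, 0.004, 0.44, 0, 0, -0.011, 0], [-0.018, 0.004, 0.6, 0, 0, -0.011, 0], [-0.018, 0.004, 0.68, 0, 0, -0.011, 0], [-0.018, 0.004, 0.693, 0, 0, -0.011, 255]]]}}

```text
clock: 12.1
eef_pos: [535.9, 84.5, 50.9]
eef_rot: [-0.003, 0.035, 0.999, -0.0]
wrist_force: [0.0, 0.3, 0.3]
width: 0.953
grip_force: 0.0
```

Emit:
{"op": "play_rows", "data": {"plan": [[[0, 0, 0, 0, 0, 0, 255], [0, 0, 0, 0, 0, 0, 255], [0, 0, 0, 0, 0, 0, 255], [0, 0, 0, 0, 0, 0, 255], [0, 0, 0, 0, 0, 0, 255]]]}}

```text
clock: 12.6
eef_pos: [538.9, 84.7, 54.5]
eef_rot: [0.001, 0.034, 0.999, 0.0]
wrist_force: [-0.1, 0.7, -0.1]
width: 0.523
grip_force: 0.0
```

Emit:
{"op": "play_rows", "data": {"plan": [[[0, 0, 0, 0, 0, 0, 255], [0, 0, 0, 0, 0, 0, 255], [0, 0, -0.05, 0, 0, 0, 255], [0, 0, -0.15, 0, 0, 0, 255], [0, 0, -0.25, 0, 0, 0, 255]]]}}

```text
clock: 13.1
eef_pos: [537.0, 84.4, 103.6]
eef_rot: [-0.001, 0.034, 0.999, -0.0]
wrist_force: [0.8, -0.4, -4.0]
width: 0.366
grip_force: 30.0
```

Run:
```python
from h import *
line((530,50,205,70),255,n=3,step=40,turn=7)
line((475.3,-174,205,3),255,n=5,step=40,turn=8)
```

```text
dist 107.3 turn -16.2
[0.009, -0.065, -0.189, -0.0, -0.0, 0.019, 255]
[0.018, -0.13, -0.378, -0.0, -0.0, 0.039, 255]
[0.025, -0.174, -0.507, -0.0, -0.0, 0.045, 255]
dist 284.4 turn -83.2
[0.031, -0.184, -0.071, -0.0, -0.0, 0.022, 255]
[0.063, -0.369, -0.142, -0.0, -0.0, 0.044, 255]
[0.094, -0.553, -0.213, -0.0, -0.0, 0.067, 255]
[0.125, -0.737, -0.284, -0.0, -0.0, 0.089, 255]
[0.157, -0.921, -0.355, -0.0, -0.0, 0.111, 255]
```

Emit:
{"op": "play_rows", "data": {"plan": [[[0.005, -0.03, -0.15, 0, 0, 0.015, 255], [0.01, -0.08, -0.32, 0, 0, 0.032, 255], [0.02, -0.16, -0.48, 0, 0, 0.05, 255], [0.04, -0.28, -0.51, 0, 0, 0.07, 255], [0.07, -0.43, -0.51, 0, 0, 0.09, 255]]]}}

```text
clock: 13.6
eef_pos: [519.3, 0.4, 207.8]
eef_rot: [0.001, 0.312, 0.95, 0.001]
wrist_force: [0.2, -0.6, -5.8]
width: 0.362
grip_force: 30.0
```

Run:
```python
from h import *
line((475.3,-174,205,3),255,n=7,step=36,turn=8)
```

```text
dist 179.9 turn -50.6
[-0.068, -0.167, 0.003, 0.0, 0.0, 0.022, 255]
[-0.136, -0.333, 0.005, 0.0, 0.0, 0.044, 255]
[-0.204, -0.5, 0.008, 0.0, 0.0, 0.067, 255]
[-0.273, -0.666, 0.01, 0.0, 0.0, 0.089, 255]
[-0.34, -0.832, 0.013, 0.001, 0.0, 0.111, 255]
[-0.34, -0.832, 0.013, 0.001, 0.0, 0.133, 255]
[-0.34, -0.832, 0.013, 0.001, 0.0, 0.141, 255]
```

Emit:
{"op": "play_rows", "data": {"plan": [[[-0.068, -0.167, 0, 0, 0, 0.022, 255], [-0.136, -0.333, 0, 0, 0, 0.044, 255], [-0.204, -0.5, 0, 0, 0, 0.067, 255], [-0.273, -0.666, 0, 0, 0, 0.089, 255], [-0.34, -0.832, 0, 0, 0, 0.111, 255]]]}}

```text
clock: 14.1
eef_pos: [473.6, -175.5, 205.6]
eef_rot: [-0.001, 0.619, 0.785, -0.0]
wrist_force: [0.0, 0.3, -4.3]
width: 0.362
grip_force: 30.0
```

Emit:
{"op": "play_rows", "data": {"plan": [[[0, 0, 0, 0, 0, 0.015, 255], [0, 0, 0, 0, 0, 0.03, 255], [0, 0, 0, 0, 0, 0.03, 255], [0, 0, 0, 0, 0, 0.03, 255]]]}}

```text
clock: 14.5
eef_pos: [474.6, -174.1, 205.5]
eef_rot: [-0.001, 0.687, 0.726, -0.0]
wrist_force: [-0.7, 0.2, -4.4]
width: 0.362
grip_force: 30.0
```

Run:
```python
from h import *
s=env.read_state();print(s["eef_pos"])
for n in("scene","top"):
    im,d,P=snap(n,n+"3.png");X,Y,Z=P[...,0],P[...,1],P[...,2]
    m=(X>340)&(X<620)&(Y>-260)&(Y<-90)&(Z>180)&(Z<203)
    m=cv2.morphologyEx(m.astype(np.uint8),cv2.MORPH_OPEN,np.ones((3,3)))>0
    p=P[m];print(n,m.sum(),cv2.minAreaRect(p[:,:2].astype(np.float32)),np.median(p[:,2]))
line((475.3,-174,130,3),255,step=30)
```

```text
[ 474.55001335 -174.10893356  205.51396027]
scene 1624 ((477.923095703125, -174.0120086669922), (179.95535278320312, 62.726715087890625), 3.533698558807373) 195.99451423593206
top 1628 ((474.449462890625, -168.54049682617188), (180.1198272705078, 62.499385833740234), 0.07902747392654419) 195.853138778166
dist 75.6 turn -0.1
[0.0, 0.001, 0.15, -0.0, -0.0, 0.0, 255]
[0.0, 0.002, 0.3, -0.0, -0.0, 0.0, 255]
[0.0, 0.003, 0.378, -0.0, -0.0, 0.0, 255]
[0.0, 0.003, 0.378, -0.0, -0.0, 0.0, 255]
[0.0, 0.003, 0.378, -0.0, -0.0, 0.0, 255]
```

View pics/scene3.png

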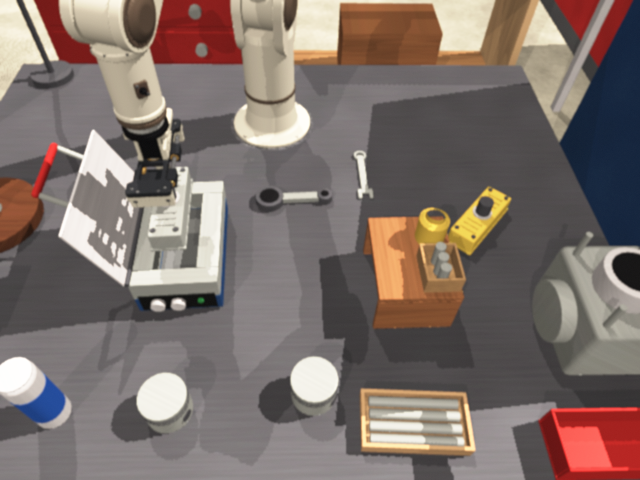

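Picture: the cover hangs over the well, lengthwise, at (170,210), lid open at (95,210). It is 2 mm off in x; lowering with that correction.

Emit:
{"op": "play_rows", "data": {"plan": [[[0, -0.01, 0.06, 0, 0, 0, 255], [0, -0.01, 0.16, 0, 0, 0, 255], [0, -0.01, 0.26, 0, 0, 0, 255], [0, -0.01, 0.34, 0, 0, 0, 255], [0, -0.01, 0.38, 0, 0, 0, 255]]]}}

```text
clock: 15.1
eef_pos: [471.4, -174.1, 127.4]
eef_rot: [-0.002, 0.688, 0.726, -0.001]
wrist_force: [-0.2, 0.1, -4.6]
width: 0.364
grip_force: 30.0
```

Emit:
{"op": "play_rows", "data": {"plan": [[[0, 0, 0.03, 0, 0, 0, 255], [0, 0, 0.055, 0, 0, 0, 255], [0, 0, 0.075, 0, 0, 0, 255], [0, 0, 0.085, 0, 0, 0, 255], [0, 0, 0.09, 0, 0, 0, 255]]]}}

```text
clock: 15.6
eef_pos: [473.3, -174.8, 111.8]
eef_rot: [0.0, 0.688, 0.725, 0.0]
wrist_force: [0.9, 0.5, -4.8]
width: 0.364
grip_force: 30.0
```

Run:
```python
from h import *
s=env.read_state();print(s["eef_pos"],s["wrist_force"],s["grip_force"])
im,d,P=snap("scene","scene4.png");X,Y,Z=P[...,0],P[...,1],P[...,2]
m=(X>380)&(X<580)&(Y>-212)&(Y<-130)&(Z>94)&(Z<112)
m=cv2.morphologyEx(m.astype(np.uint8),cv2.MORPH_OPEN,np.ones((3,3)))>0
print(m.sum(),np.percentile(Z[m],[5,50,95]))
```

```text
[ 473.25073852 -174.77047913  111.84226557] [ 0.93703298  0.54377419 -4.82546781] 29.998938739299774
1256 [ 97.79421872 102.64834166 106.49501095]
```

Still hanging about 2 mm above the floor. Ease down until the weight comes off, then release.

Emit:
{"op": "play_rows", "data": {"plan": [[[0, 0, 0.005, 0, 0, 0, 255], [0, 0, 0.01, 0, 0, 0, 255], [0, 0, 0.012, 0, 0, 0, 255], [0, 0, 0.012, 0, 0, 0, 255]]]}}

```text
clock: 16.05
eef_pos: [473.0, -174.7, 109.3]
eef_rot: [-0.0, 0.688, 0.725, 0.0]
wrist_force: [0.3, 0.9, -5.3]
width: 0.364
grip_force: 30.0
```

Emit:
{"op": "play_rows", "data": {"plan": [[[0, 0, 0.005, 0, 0, 0, 255], [0, 0, 0.01, 0, 0, 0, 255], [0, 0, 0.01, 0, 0, 0, 255]]]}}

```text
clock: 16.35
eef_pos: [473.1, -174.8, 108.9]
eef_rot: [0.0, 0.688, 0.725, 0.0]
wrist_force: [-4.4, 2.3, 11.0]
width: 0.366
grip_force: 30.0
```

Emit:
{"op": "play_rows", "data": {"plan": [[[0, 0, -0.005, 0, 0, 0, 255], [0, 0, -0.005, 0, 0, 0, 60], [0, 0, -0.005, 0, 0, 0, 60], [0, 0, -0.005, 0, 0, 0, 60], [0, 0, -0.005, 0, 0, 0, 60]]]}}

```text
clock: 16.85
eef_pos: [473.3, -174.8, 108.4]
eef_rot: [0.0, 0.688, 0.725, 0.0]
wrist_force: [-0.3, 1.1, 0.1]
width: 0.664
grip_force: 0.0
```

Emit:
{"op": "play_rows", "data": {"plan": [[[0, 0, 0, 0, 0, 0, 60], [0, 0, -0.15, 0, 0, 0, 60], [0, 0, -0.35, 0, 0, 0, 60], [0, 0, -0.58, 0, 0, 0, 60], [0, 0, -0.8, 0, 0, 0, 60]]]}}

```text
clock: 17.35
eef_pos: [472.7, -174.6, 270.0]
eef_rot: [-0.0, 0.688, 0.725, -0.0]
wrist_force: [0.1, -0.5, 0.4]
width: 0.764
grip_force: 0.0
```

Run:
```python
from h import *
im,d,P=snap("scene","scene5.png");X,Y,Z=P[...,0],P[...,1],P[...,2]
m=(X>375)&(X<575)&(Y>-214)&(Y<-132)&(Z>90)&(Z<103)
m=cv2.morphologyEx(m.astype(np.uint8),cv2.MORPH_OPEN,np.ones((3,3)))>0
p=P[m];print(m.sum(),cv2.minAreaRect(p[:,:2].astype(np.float32)),np.median(p[:,2]))
A=np.c_[p[:,:2],np.ones(len(p))];print(np.linalg.lstsq(A,p[:,2],rcond=None)[0])
m=(Z>130)&(Z<145)&(X>420)&(X<530)&(Y>-214)&(Y<-132);print("neck",m.sum(),np.median(P[m],0))
```

```text
1465 ((469.8959655761719, -175.08970642089844), (192.01287841796875, 62.78942108154297), 3.351395845413208) 99.60446026452848
[-3.21598053e-03 -1.52793813e-02  9.82994778e+01]
neck 211 [ 478.91401907 -173.5426498   139.012193  ]
```

View pics/scene5.png

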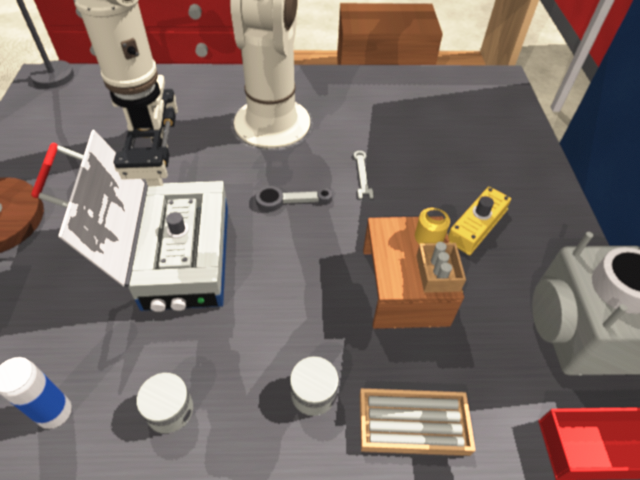

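The cover lies flat in the well (178,228), top at 99.6 mm, tilt under 0.02 rad. The lid is open at (95,205) and the gripper is clear. Handing in.

```bash
python3 -c "
from rig import env
print(env.finish_job())"
```

```text
the job is handed in; nothing more can be done
None
```

The job is handed in, with no verdict returned: the lid rests open, the rocker cover lies flat and lengthwise on the well's floor, and the bystanders look undisturbed in the last picture.

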